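# Fetch the setting block from its latched case

### The arm

A 7-joint arm with a two-finger parallel gripper is mounted at the origin on a cart in front of the work surface, level with it; the furniture and walls round the work are solid. World frame = base frame: x ahead of the robot, y to its left, z up, the work surface at z = 0. Lengths are in m, angles in rad, forces in N, time in s.
With the tool pointing down it reaches from about 0.425 to 0.925 m from the base axis. Payload 6.8 kg.
Tool frame: the origin (TCP) lies between the finger pads; the fingertips stand 11 mm ahead of it and the grasp point (between the pads) lies 8 mm behind it (manip.finger_overhang is the distance from the TCP to the fingertips, in m); z points along the fingers, y is the line along which they close (so a half turn about z gives the same grasp; the last joint's range is limited). The gripper opens to 85 mm and grips with 20 to 120 N. Pads are 22 mm wide; open, the fingers measure 114 mm over their backs; the gripper's body (76 mm by 85 mm) begins 54 mm behind the grasp point. The pads swing forward as they close: fully open they stand 13 mm farther back than shut.
Start: joints at [1.197, 0.477, 0.022, 1.555, -0.011, 1.109, -0.083], TCP at [0.177, -0.651, 0.242] pointing down, gripper open.
Joint ranges: [-2.96, 2.96], [-0.34, 2.1], [-1.41, 1.46], [0.24, 2.44], [-1.37, 4.51], [0.17, 1.92], [-2.96, 2.96]. Speed limits (rad/s): [2.39, 2.39, 3.14, 3.14, 3.14, 3.14, 3.14].

### API

Orientations are given as a unit quaternion [w, x, y, z].
In Python, from cell import manip, viewer, ticket gives the robot as it stands.
- The arm moves only by the tool move_arm, never from a script. Its argument "steps" is text: rows parted by semicolons, each of 7 numbers parted by spaces: the opening, from -1 (shut) to 1 (fully open), then the shift along the tool's x, y, z scaled (see below), then the turn, a rotation vector about the tool's x, y, z scaled (see below). In form: fingers dx dy dz wx wy wz; .... A call has 1 to 12 rows; each row is the pose to reach, as a shift and turn from the pose commanded when the call began, along the tool's axes at that moment; what a row does not reach only later rows make up. The controller multiplies each number of a shift by 0.25 m and each number of a turn by pi/2 rad. A row lasts 1/12 s, in which the tool goes at most 41.7 mm and 7.16 degrees, less where a joint would pass 70% of its speed; a pose out of reach is approached as far as the arm can. A call with a number of a shift or a turn outside -1 to 1 is refused whole. A call with a gripper value outside its range is refused whole. The fingers move at their own pace and stop on an object; the grip force is fixed at half the most. Time passes only in rows, so rows that repeat a pose let the fingers close. It gives the time, the measured TCP pose, the force, the opening and the grip force at its end, in the units of the state.
- manip.get_obs(): the state, without advancing time (a new reading comes with each control period).
- viewer.camera(name): name is "scene" or "top" or "wrist"; returns a dict with "image" (384x512x3 uint8, red, green, blue), "z_map" (384x512 float32, m along the optical axis (not along the pixel's ray), 0 where there is no reading), "vfov" (degrees; the focal length in pixels is half the picture's height over the tangent of half this angle, whatever the lens; pixels are square), "cx", "cy" (the principal point, pixels), "k1" (the pictures are not rectified: a ray, as slopes to the right and down, at radius r is drawn at 1 + k1 r^2 times it, then the intrinsics apply), "origin" and "orientation" of the camera in the world; the wrist camera has in their place "tool_from_camera" (4x4, takes a point from camera to tool coordinates, whose origin is the TCP and whose axes are the flange's). Camera axes: x right, y down, z forward; pixel columns grow to the right and rows downward; lengths in m; the calibration is good to about 2 mm. A picture is of the moment at which its call begins: read the wrist's pose just before it.
- ticket.job_done(): hands the job in; it is judged then, once.
The state is a dict: "time_s": time; "joints": joint angles; "dq": joint speeds; "tau": joint torques, N m; "eef_pos": TCP position; "ee_rot": TCP orientation; "ft_force": force on the tool from outside, world axes, zero at the start; "moment": the same for the moment, N m; "width": finger opening in m; "gripper_force": force on a finger pad.
Only numpy, scipy, OpenCV 4.12 (cv2) and the standard library are available. Lean on these libraries where they do the work, as an engineer would, in place of code of your own. Each camera call takes 0.05 s, during which the arm holds its last target. There are 200 camera calls.

### The job

Flip the red-handled toggle latch beside the case right over to open, lift the case's lid all the way back, and leave both open. Take the steel setting block out of the case, stand it upright on the bare bench and let go of it; then take hold of it again the other way, across its 25 mm thickness, and stand it squarely in the jig, between the two wooden cheeks and fully down on the base plate. Do not disturb the oil stone, sanding block and round tin.

Things in the scene. Friction and masses are not known exactly. Their poses are not given: they have to be found in the camera images.
- case: Grey box with blue hinged lid, 140 (x) x 210 (y) mm, fixed to the bench. Origin: centre of its underside, on the bench; x points to the lid's hinge side (away from the robot), y to the side where the latch stands, z up. Walls 8 mm, rim 100 mm and inner floor 16 mm above the bench. The lid on the rim is 8 mm thick and overhangs the walls by 2 to 4 mm.
- cradle (a point): Centre of the case's inner floor, axes as the case's. Here two wooden cradle cheeks (8 mm thick, 40 mm long along y, 70 mm tall) stand 34 mm apart, with inner faces at x = -17 and +17 mm, close to the block's broad faces: in the case the block can be taken only by its narrow faces, fingers closing along the case's y.
- lid (a joint): Lid angle, rad: 0 shut, 1.9 fully open, leaning back on its stop. While the latch is locked the lid cannot rise. Its hinge has some friction; let go below about 1.4 it may sink shut, past upright (1.57) it stays or drops back to its stop.
- lid_hinge (a point): Fixed point on the lid's hinge line, 100 mm above the bench, at the middle of the case's width; the hinge line runs along the case's y. As the lid opens its front edge rises and swings away from the robot.
- lid_tab (a point): Grip point on the black tab that sticks out 42 mm from the lid's front edge, toward the robot. The tab is 28 mm wide along the case's y, 10 mm thick; the point lies 26 mm out from the edge, at mid thickness, 170 mm from the hinge line and 5 mm above it (lid shut), 30 mm to the case's -y side of lid_hinge. It moves with the lid. Lifting takes 1 to 2 N.
- latch (a joint): Latch handle angle, rad: 0 locked (handle level, pointing along the case's +y, away from the case), 1.35 fully open (nearly upright). Over-centre: dead point 0.12 rad from the locked stop, so pulling the lid cannot open it. The handle swings up and toward the case; the steel bar on the lid swings up with it. Hinge friction 0.12 N m: it stays where it is left.
- latch_pivot (a point): Fixed point on the handle's pivot, 134 mm above the bench; the pivot axis runs along the case's x. It is carried by a grey pedestal beside the case, at case y = 103 to 183 mm, 50 mm wide along x, 80 mm high, with two steel side plates up to 143 mm above the bench.
- latch_grip (a point): Grip point near the outer end of the red latch handle, 75 mm from the pivot, moving with the handle; level with the pivot when locked. The red grip is 16 mm wide (along the case's x), 15 mm thick, and runs from 28 to 88 mm from the pivot. Under it is free air down to the bench when locked.
- block: Steel setting block, 25 x 50 x 75 mm, 0.3 to 0.6 kg, standing upright. Origin: centre of its underside; x along the 25 mm thickness (normal to the broad faces), y along the 50 mm width, z up the 75 mm height. It starts standing in the cradle in the case, its axes about parallel to the case's.
- jig: Fixed jig: aluminium base plate 80 (x) x 110 (y) mm, 12 mm thick. Origin: centre of its underside, on the bench; z up. Two upright wooden cheeks, 40 mm along x, tops 82 mm above the bench, leave a 62 mm gap along y at the centre; open at both x ends. The block's 50 mm width goes along y (either way round), so here it can be let go only with fingers closing along x, on its broad faces.
- oil_stone: Grey sharpening stone, 50 x 150 x 24 mm, loose bystander. Origin: centre of its underside.
- sanding_block: Worn cork-brown sanding block, 62 x 108 x 33 mm, loose bystander. Origin: centre of its underside.
- wax_tin: Round tin with a green lid, 87 mm across, 30 mm high, loose bystander. Origin: centre of its underside.

How it is judged:
On the way, in this order (a step that is already met when the one before it is completed fails the run):
1. the latch is flipped open (handle past 1.1 rad) while the lid is still shut (value of joint latch above 1.1 rad and value of joint lid below 0.15 rad), for 0.2 s.
2. the lid is opened past 1.5 rad (value of joint lid above 1.5 rad), for 0.2 s.
3. the block stands upright on the bare bench, let go (height (world z) of block between -0.006 and 0.006 m and angle between block's own z axis and vertical below 0.1 rad and contact force between the fingers and block below 0.1 N and linear speed of block below 0.02 m/s), for 0.2 s.
At the end, for the whole second after the job is handed in: Latch open (past 1.0 rad), lid open (past 1.5 rad). Block released, at rest on the jig's base plate (within 3 mm in height, tilt under 0.08 rad), its centre within 18 mm (jig x) and 12 mm (jig y) of the jig's centre, its 50 mm width along the jig's y within 0.3 rad (value of joint latch above 1 rad and value of joint lid above 1.5 rad and z of block in the frame of jig between 0.009 and 0.015 m and x of block in the frame of jig between -0.018 and 0.018 m and y of block in the frame of jig between -0.012 and 0.012 m and angle between block's own z axis and vertical below 0.08 rad and angle between the y axis of block and the y axis of jig, either way round below 0.3 rad and linear speed of block below 0.02 m/s and contact force between the fingers and block below 0.1 N); the robot touches nothing.
It fails at once if the oil stone is shifted by more than 30 mm (distance of oil_stone from where it was at the start of the episode above 0.03 m).
It fails at once if the sanding block is shifted by more than 30 mm (distance of sanding_block from where it was at the start of the episode above 0.03 m).
It fails at once if the wax tin is shifted by more than 30 mm (distance of wax_tin from where it was at the start of the episode above 0.03 m).
It also fails if it takes over 72 s, if anything falls off the work surface, if the arm or the gripper's body presses on something with over 40 N, if the wrist force passes 120 N, or if a joint passes its speed limit or range.

## Working session

There is one attempt and no reset: what is moved stays moved. The work goes in short steps, Python scripts to look and compute and a tool call to move; the robot and the scene stay as the last step left them, time stands still between calls to the robot, and variables do not carry over. Pictures are saved under pics/ and viewed, at most 13 in all, crops included, and the job is handed in when it is done.

Besides the shell and the picture viewer there is one more tool, called by a JSON object that holds its "method" and its "body", one argument or row to a line. move_arm: Moves the arm, as the interface text tells. Shifts and turns lie within -1 to 1; 1 stands for 0.25 m of shift or pi/2 rad of turn. Its arguments: {"type":"object","properties":{"steps":{"type":"string"}},"required":["steps"]}

```bash
ls; mkdir -p pics; cat > h.py <<'E'
import numpy as np, cv2
from cell import manip, viewer, ticket
from scipy.spatial.transform import Rotation as R
def rot(q): return R.from_quat([q[1],q[2],q[3],q[0]]).as_matrix()
def cam(name):
    o=manip.get_obs(); c=viewer.camera(name)
    if name=="wrist":
        T=np.array(c["tool_from_camera"]); A=rot(o["ee_rot"])
        c["R"]=A@T[:3,:3]; c["o"]=A@T[:3,3]+np.array(o["eef_pos"])
    else: c["R"]=rot(c["orientation"]); c["o"]=np.array(c["origin"])
    c["f"]=192/np.tan(np.radians(c["vfov"])/2)
    return c
def slopes(c,uv):
    K=np.array([[c["f"],0,c["cx"]],[0,c["f"],c["cy"]],[0,0,1.]])
    return cv2.undistortPoints(np.array(uv,float).reshape(-1,1,2),K,np.array([c["k1"],0,0,0.])).reshape(-1,2)
def cloud(c):
    v,u=np.mgrid[0:384,0:512]
    s=slopes(c,np.stack([u,v],-1).reshape(-1,2)).reshape(384,512,2)
    z=c["z_map"][...,None]
    P=np.concatenate([s*z,z],-1)@c["R"].T+c["o"]
    P[c["z_map"]<=0]=np.nan
    return P
def plane(c,uv,h):
    s=slopes(c,uv); d=np.c_[s,np.ones(len(s))]@c["R"].T
    return c["o"]+d*((h-c["o"][2])/d[:,2])[:,None]
def save(c,n,k=1.5): cv2.imwrite("pics/"+n,cv2.resize(c["image"][...,::-1],None,fx=k,fy=k))
E
python3 - <<'E'
from h import *
import pickle
o=manip.get_obs();print(o)
for n in("scene","top"):
    c=cam(n);save(c,n+"0.png");pickle.dump(c,open(n+".pkl","wb"));print(n,c["o"],c["R"].round(3).tolist(),c["vfov"],c["k1"])
E
```

```text
pics
{'time_s': 0.0, 'joints': array([ 1.19690704,  0.47780843,  0.02234308,  1.55648464, -0.01151229,
        1.10928837, -0.08310753]), 'dq': array([-1.65014535e-03,  1.19206310e-04, -2.30816956e-03,  1.14994135e-03,
       -1.00575498e-05, -1.28848632e-03,  2.51254794e-04]), 'tau': array([-7.20674848e-05, -5.96435809e+01,  1.60783734e+00, -2.81192797e+01,
        1.24231828e-02,  9.38416051e-03, -1.03941244e-05]), 'eef_pos': array([ 0.17713557, -0.65073469,  0.24130617]), 'ee_rot': array([-9.11290296e-04,  9.91181717e-01,  1.32506371e-01, -1.87238500e-04]), 'ft_force': array([0.00592703, 0.32428574, 0.08408601]), 'moment': array([ 0.05547238, -0.02278399, -0.00058987]), 'gripper_force': 0.0, 'width': 0.08531722184221893}
scene [-0.18529447  0.71912557  0.83170752] [[-0.701, -0.39, 0.597], [-0.713, 0.407, -0.571], [-0.02, -0.826, -0.563]] 48.37640524377426 0.02253593532775926
top [ 5.42223914e-01 -9.56284766e-04  1.06135320e+00] [[-0.001, -0.999, 0.04], [-1.0, 0.002, 0.015], [-0.016, -0.04, -0.999]] 56.57226184530451 -0.10441708692189841
```

View pics/top0.png

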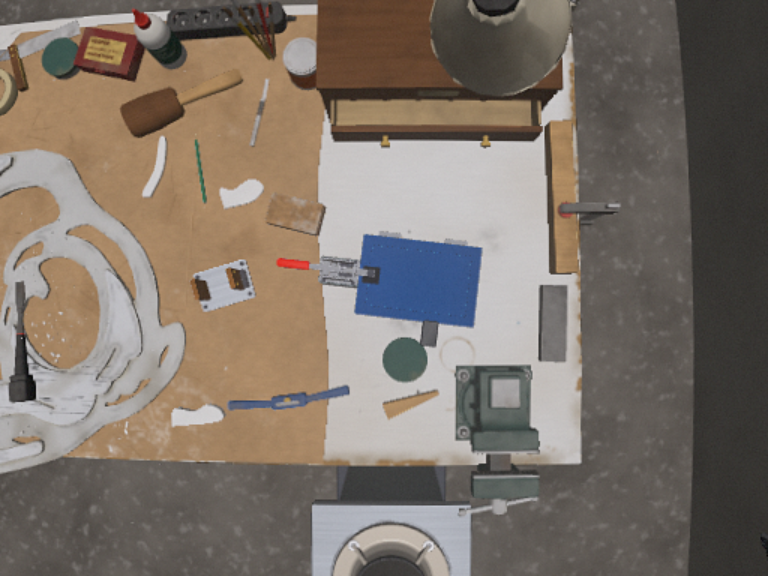

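View pics/scene0.png

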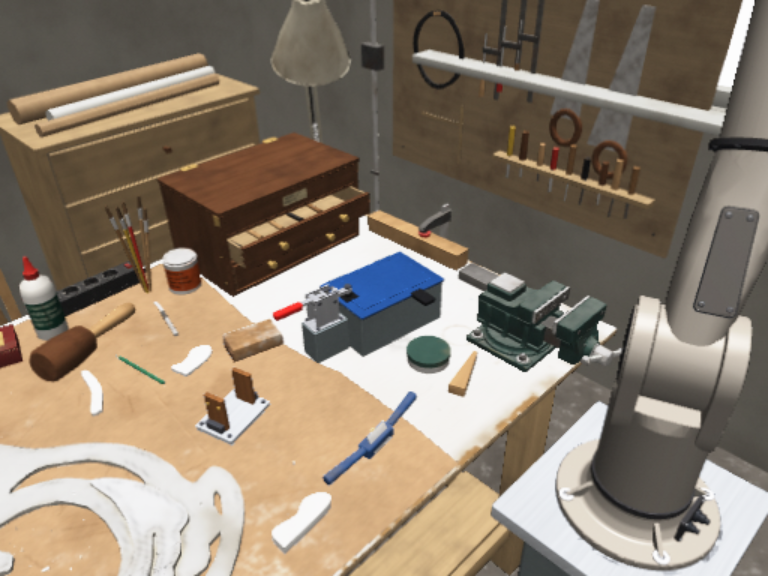

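The top view shows the case's blue lid around (418,281), the tab at (429,333), the red handle at (293,264) and the jig at (223,285). The tin is at (405,359), the sanding block at (295,213) and the stone at (553,322); all of these are in the 1.5x picture. The vise at (500,410) is an obstacle.

```bash
python3 - <<'E'
from h import *
import pickle
for n in("top","scene"):
    c=pickle.load(open(n+".pkl","rb")); im=c["image"]; hsv=cv2.cvtColor(im,cv2.COLOR_RGB2HSV); P=cloud(c)
    H,S,V=hsv[...,0].astype(int),hsv[...,1],hsv[...,2]
    inb=(P[...,0]>0.2)&(P[...,0]<0.75)&(abs(P[...,1])<0.45)
    ms={"blue":(H>105)&(H<125)&(S>150)&(P[...,2]>0.085),"red":((H<6)|(H>174))&(S>170)&(P[...,2]>0.08),
     "tab":(V<60)&(P[...,2]>0.09)&(P[...,2]<.13),
     "plate":(abs(P[...,2]-.012)<.006)&(P[...,1]>.2)&(P[...,1]<.4)&(P[...,0]>.4)&(P[...,0]<.62)&(S<60),
     "jcheek":(P[...,2]>.065)&(P[...,2]<.095)&(P[...,1]>.2)&(P[...,1]<.4)&(P[...,0]>.4)&(P[...,0]<.62),
     "ped":(S<60)&(P[...,2]>.07)&(P[...,1]>.04)&(P[...,1]<.16)&(P[...,0]>.45)&(P[...,0]<.65)&(V>70)}
    for k,m in ms.items():
        m=(m&inb).astype(np.uint8)
        nn,l,st,ce=cv2.connectedComponentsWithStats(m)
        for i in range(1,nn):
            if st[i,4]<25: continue
            q=P[l==i]; r=cv2.minAreaRect(q[:,:2].astype(np.float32))
            print(n,k,st[i,4],ce[i].round(),"mean",q.mean(0).round(4),"z",np.percentile(q[:,2],[5,50,95]).round(4),"rect",np.round(r[0],4),np.round(r[1],3),round(r[2],1))
c=pickle.load(open("top.pkl","rb"));P=cloud(c)
for nm,(u,v) in dict(tin=(405,359),sand=(295,213),stone=(553,322),vise=(500,400),cab=(430,95),plane=(290,400),lidlatch=(371,274),latch=(340,271),lamp=(500,50)).items(): print(nm,P[int(v/1.5),int(u/1.5)].round(3))
m=(P[...,0]<.45)&(P[...,2]>.03)&(P[...,1]<-.05);print("vise",[np.nanpercentile(P[m][:,i],[1,99]) for i in range(3)])
E
```

```text
top blue 29 [288. 162.] mean [ 0.6575 -0.0749  0.1097] z [0.1068 0.1094 0.1123] rect [ 0.659 -0.072] [0.045 0.011] 71.3
top blue 1860 [277. 193.] mean [ 0.5745 -0.0458  0.1107] z [0.1077 0.1107 0.1136] rect [ 0.5843 -0.0397] [0.192 0.12 ] 83.8
top red 114 [195. 176.] mean [0.6199 0.1678 0.1423] z [0.1395 0.1421 0.1449] rect [0.62  0.168] [0.054 0.014] 82.6
top tab 28 [247. 185.] mean [0.597  0.033  0.1117] z [0.1096 0.1118 0.1134] rect [0.5969 0.0322] [0.014 0.029] 17.6
top tab 29 [318. 284.] mean [ 0.334  -0.1551  0.1098] z [0.0958 0.1025 0.1267] rect [ 0.3376 -0.1569] [0.014 0.032] 59.6
top tab 44 [334. 314.] mean [ 0.2534 -0.1975  0.1186] z [0.1099 0.1195 0.1289] rect [ 0.2531 -0.1967] [0.004 0.061] 1.9
top plate 601 [148. 193.] mean [0.5796 0.3323 0.013 ] z [0.0097 0.0131 0.0164] rect [0.5886 0.3292] [0.08  0.111] 16.1
top jcheek 77 [154. 186.] mean [0.5978 0.2939 0.0793] z [0.0663 0.0818 0.0855] rect [0.5981 0.2951] [0.039 0.012] 15.1
top jcheek 80 [130. 192.] mean [0.5788 0.3628 0.0791] z [0.0667 0.0813 0.0852] rect [0.5783 0.3638] [0.039 0.012] 16.8
top ped 519 [226. 181.] mea
[... 1080 characters left out ...]
 99 [161. 250.] mean [0.5942 0.2999 0.0771] z [0.0667 0.0785 0.0853] rect [0.5961 0.2995] [0.04  0.011] 14.9
scene jcheek 120 [143. 267.] mean [0.5741 0.3696 0.0772] z [0.0663 0.0792 0.0851] rect [0.5773 0.3703] [0.046 0.013] 19.6
scene ped 676 [215. 206.] mean [0.6034 0.1005 0.1098] z [0.0754 0.1106 0.1433] rect [0.6105 0.091 ] [0.059 0.1  ] 3.0
tin [ 0.446 -0.029  0.033]
sand [0.727 0.186 0.034]
stone [ 0.517 -0.316  0.025]
vise [ 0.384 -0.191  0.128]
cab [ 0.905 -0.068  0.177]
plane [0.367 0.193 0.034]
lidlatch [0.603 0.033 0.138]
latch [0.608 0.087 0.14 ]
lamp [ 0.794 -0.108  0.56 ]
vise [array([0.04910094, 0.43500895]), array([-0.59615247, -0.0555659 ]), array([0.03101725, 0.2552955 ])]
```

```bash
cat >> h.py <<'E'
from math import radians,degrees
YAW=radians(-6.4); C=np.array([.590,-.0464])   # case yaw, centre
JYAW=radians(15.4); J=np.array([.588,.331])
def case(x,y): c,s=np.cos(YAW),np.sin(YAW); return C+[c*x-s*y,s*x+c*y]
def go(xyz,yaw_y):
    """row numbers to bring grasp point (8 mm behind TCP) to xyz, closing line at world angle yaw_y, tool down"""
    o=manip.get_obs(); A=rot(o["ee_rot"]); p=np.array(o["eef_pos"])
    t=np.array(xyz,float)-[0,0,.008]
    best=None
    for k in(0,np.pi):
        y=np.array([np.cos(yaw_y+k),np.sin(yaw_y+k),0]); z=np.array([0,0,-1.]); B=np.c_[np.cross(y,z),y,z]
        r=R.from_matrix(A.T@B).as_rotvec()
        if best is None or np.linalg.norm(r)<np.linalg.norm(best): best=r
    print("row",(A.T@(t-p)/.25).round(3),(best*2/np.pi).round(3),"| tcp",p.round(4),"q",o["joints"].round(2),"t",round(o["time_s"],2),"F",o["ft_force"].round(1),"w",round(o["width"],4),o["gripper_force"])
E
```

{"method": "move_arm", "body": {
  "steps": "1 0.864 -0.924 -0.4 0 0 0;1 0.864 -0.924 -0.4 0 0 0;1 0.864 -0.924 -0.4 0 0 0;1 0.864 -0.924 -0.4 0 0 0;1 0.864 -0.924 -0.4 0 0 0;1 0.864 -0.924 -0.4 0 0 0;1 0.864 -0.924 -0.4 0 0 0;1 0.864 -0.924 -0.4 0 0 0"
}}

```text
time_s: 0.77
eef_pos: [0.3255, -0.3694, 0.3427]
ee_rot: [-0.0, 0.991, 0.133, -0.0]
ft_force: [1.0, 0.3, 0.3]
width: 0.0854
gripper_force: 0.0
```

{"method": "move_arm", "body": {
  "steps": "1 0.864 -0.924 0 0 0 0;1 0.864 -0.924 0 0 0 0;1 0.864 -0.924 0 0 0 0;1 0.864 -0.924 0 0 0 0;1 0.864 -0.924 0 0 0 0;1 0.864 -0.924 0 0 0 0;1 0.864 -0.924 0 0 0 0;1 0.864 -0.924 0 0 0 0;1 0.864 -0.924 0 0 0 0"
}}

```text
time_s: 1.52
eef_pos: [0.4747, -0.0857, 0.3423]
ee_rot: [-0.001, 0.991, 0.137, 0.001]
ft_force: [-1.0, -0.6, 0.0]
width: 0.0853
gripper_force: 0.0
```

```bash
python3 - <<'E'
from h import *
go([*case(0,.235),.24],YAW)
E
```

```text
row [ 0.841 -0.896  0.444] [-0.001 -0.002 -0.754] | tcp [ 0.4747 -0.0857  0.3423] q [ 0.47  0.1  -0.44  1.84  0.04  1.21 -1.29] t 1.52 F [-1.  -0.6  0. ] w 0.0853 0.0
```

{"method": "move_arm", "body": {
  "steps": "1 0.84 -0.896 0.444 0 0 -0.755;1 0.84 -0.896 0.444 0 0 -0.755;1 0.84 -0.896 0.444 0 0 -0.755;1 0.84 -0.896 0.444 0 0 -0.755;1 0.84 -0.896 0.444 0 0 -0.755;1 0.84 -0.896 0.444 0 0 -0.755;1 0.84 -0.896 0.444 0 0 -0.755;1 0.84 -0.896 0.444 0 0 -0.755;1 0.84 -0.896 0.444 0 0 -0.755;1 0.84 -0.896 0.444 0 0 -0.755;1 0.84 -0.896 0.444 0 0 -0.755"
}}

```text
time_s: 2.43
eef_pos: [0.6164, 0.1791, 0.23]
ee_rot: [-0.001, 0.747, 0.665, -0.001]
ft_force: [0.0, -0.6, 0.4]
width: 0.0854
gripper_force: 0.0
```

```bash
cat > mred.py <<'E'
from h import *
def red(c,h=None):
    hsv=cv2.cvtColor(c["image"],cv2.COLOR_RGB2HSV);P=cloud(c)
    m=(((hsv[...,0]<6)|(hsv[...,0]>174))&(hsv[...,1]>150)&(P[...,2]>.1)).astype(np.uint8)
    n,l,st,ce=cv2.connectedComponentsWithStats(m); i=1+st[1:,4].argmax()
    q=P[l==i];r=cv2.minAreaRect(q[:,:2].astype(np.float32)); print("red",st[i],q.mean(0).round(4),r,np.percentile(q[:,2],[5,50,95]).round(4))
E
python3 - <<'E'
from mred import *
c=cam("wrist");save(c,"w1.png");red(c)
go([*case(0,.235),.134],YAW)
E
```

```text
red [253 177  18  62 993] [0.6196 0.1727 0.1414] ((0.6196171045303345, 0.17096257209777832), (0.05786235257983208, 0.015459326095879078), 83.14583587646484) [0.1388 0.1415 0.1429]
row [ 0.035 -0.005  0.418] [-0.001  0.    -0.006] | tcp [0.6165 0.1785 0.2304] q [ 0.12  0.53 -0.7   1.61  0.37  1.14 -0.79] t 2.48 F [ 1.2 -0.1 -0.1] w 0.0851 0.0
```

View pics/w1.png

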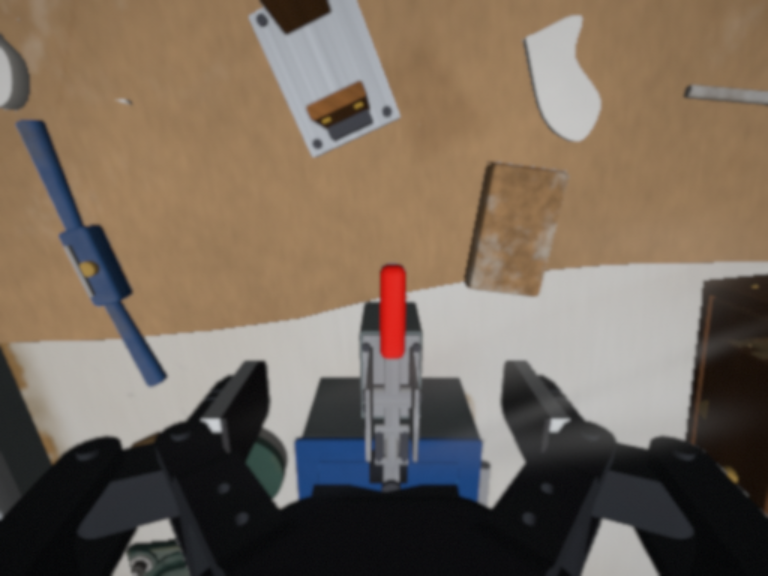

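The wrist view shows the red handle at (392,310), centred between the open fingers, with nothing in the way. I'll descend and grip.

{"method": "move_arm", "body": {
  "steps": "1 0.035 0.015 0.42 0 0 0;1 0.035 0.015 0.42 0 0 0;1 0.035 0.015 0.42 0 0 0;1 0.035 0.015 0.42 0 0 0;1 0.035 0.015 0.42 0 0 0;-1 0.035 0.015 0.42 0 0 0;-1 0.035 0.015 0.42 0 0 0;-1 0.035 0.015 0.42 0 0 0;-1 0.035 0.015 0.42 0 0 0;-1 0.035 0.015 0.42 0 0 0;-1 0.035 0.015 0.42 0 0 0;-1 0.035 0.015 0.42 0 0 0"
}}

```text
time_s: 3.48
eef_pos: [0.6216, 0.1875, 0.1271]
ee_rot: [0.0, 0.748, 0.664, 0.0]
ft_force: [-0.8, -1.4, 4.6]
width: 0.0146
gripper_force: 60.4
```

{"method": "move_arm", "body": {
  "steps": "-1 -0.003 0 -0.045 0 0 0;-1 -0.013 0 -0.089 0 0 0;-1 -0.030 0 -0.130 0 0 0;-1 -0.052 0 -0.169 0 0 0;-1 -0.080 0 -0.204 0 0 0;-1 -0.080 0 -0.204 0 0 0"
}}

```text
time_s: 3.98
eef_pos: [0.619, 0.166, 0.1785]
ee_rot: [0.0, 0.748, 0.663, -0.0]
ft_force: [1.3, -0.6, -3.0]
width: 0.0149
gripper_force: 59.8
```

{"method": "move_arm", "body": {
  "steps": "-1 -0.033 0 -0.031 0 0 0;-1 -0.071 0 -0.056 0 0 0;-1 -0.111 0 -0.076 0 0 0;-1 -0.149 0 -0.087 0 0 0;-1 -0.155 0 -0.088 0 0 0;-1 -0.155 0 -0.088 0 0 0;-1 -0.155 0 -0.088 0 0 0"
}}

```text
time_s: 4.57
eef_pos: [0.6148, 0.1308, 0.2002]
ee_rot: [-0.0, 0.748, 0.664, 0.002]
ft_force: [3.1, 4.4, -4.0]
width: 0.0147
gripper_force: 59.1
```

```bash
python3 - <<'E'
from mred import *
c=cam("scene");save(c,"s1.png");red(c)
P=cloud(c)
go([*case(-.12,-.03),.28],YAW+np.pi/2)
E
```

```text
red [ 15 171  11  15  98] [1.0659 0.461  0.163 ] ((1.0651217699050903, 0.46159595251083374), (0.02391359768807888, 0.019289502874016762), 74.8644027709961) [0.1475 0.1596 0.1843]
row [-0.838 -0.493 -0.29 ] [-0.001 -0.002  0.996] | tcp [0.6148 0.1307 0.2002] q [ 0.19  0.53 -0.69  1.68  0.38  1.07 -0.74] t 4.62 F [ 3.7  3.9 -4.3] w 0.0146 59.171937704086304
```

View pics/s1.png

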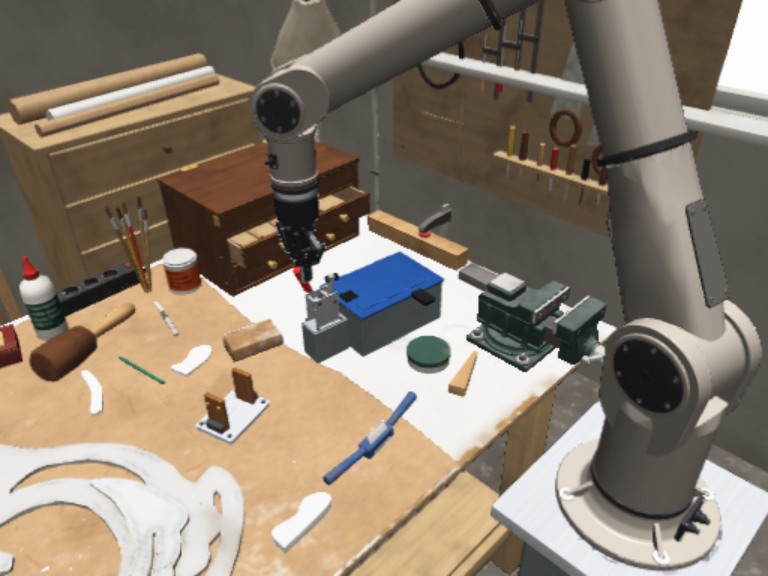

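The handle is upright at (303,278) and gripped by the fingers, and the lid is still shut. I'll release, lift and move above the tab.

{"method": "move_arm", "body": {
  "steps": "1 0 0 0 0 0 0;1 0 0 0 0 0 0;1 0 0 0 0 0 0;1 0 0 0 0 0 0;1 0 0 0 0 0 0;1 0 0 -0.5 0 0 0;1 0 0 -0.5 0 0 0;1 0 0 -0.5 0 0 0;1 0 0 -0.5 0 0 0;1 0 0 -0.5 0 0 0"
}}

```text
time_s: 5.45
eef_pos: [0.6155, 0.1299, 0.3276]
ee_rot: [0.001, 0.748, 0.664, 0.002]
ft_force: [-1.2, -1.1, -0.9]
width: 0.0855
gripper_force: 0.0
```

{"method": "move_arm", "body": {
  "steps": "1 -0.84 -0.55 0 0 0 -1;1 -0.84 -0.55 0 0 0 -1;1 -0.84 -0.55 0 0 0 -1;1 -0.84 -0.55 0 0 0 -1;1 -0.84 -0.55 0 0 0 -1;1 -0.84 -0.55 0 0 0 -1;1 -0.84 -0.55 0 0 0 -1;1 -0.84 -0.55 0 0 0 -1;1 -0.84 -0.55 0 0 0 -1;1 -0.84 -0.55 0 0 0 -1;1 -0.84 -0.55 0 0 0 -1;1 -0.84 -0.55 0 0 0 -1"
}}

```text
time_s: 6.45
eef_pos: [0.4519, -0.0634, 0.3231]
ee_rot: [-0.001, 0.13, 0.992, -0.0]
ft_force: [0.1, -0.2, -0.2]
width: 0.0858
gripper_force: 0.0
```

```bash
python3 - <<'E'
from mred import *
c=cam("wrist");save(c,"w2.png")
c2=cam("scene");red(c2)
P=cloud(c2);hsv=cv2.cvtColor(c2["image"],cv2.COLOR_RGB2HSV);H,S,V=[hsv[...,i].astype(int) for i in range(3)]
for nm,c in(("w",c),("s",c2)):
    P=cloud(c);V=c["image"].max(-1)
    m=((V<70)&(P[...,2]>.09)&(P[...,2]<.13)&(P[...,0]>.43)&(P[...,0]<.54)&(P[...,1]>-.13)&(P[...,1]<0)).astype(np.uint8)
    n,l,st,ce=cv2.connectedComponentsWithStats(m);
    if n>1:
        i=1+st[1:,4].argmax();q=P[l==i];print(nm,st[i],q.mean(0),cv2.minAreaRect(q[:,:2].astype(np.float32)))
go([*case(-.099,-.03),.105],YAW+np.pi/2)
E
```

```text
red [ 15 171  11  15  97] [1.0655 0.4612 0.1629] ((1.0664957761764526, 0.46035057306289673), (0.024579333141446114, 0.018469935283064842), 85.51216888427734) [0.1466 0.1595 0.1835]
w [250 187  25  32 531] [ 0.49783307 -0.06791701  0.11006215] ((0.49730557203292847, -0.07159142941236496), (0.03547006845474243, 0.045651912689208984), 85.04271697998047)
s [269 193  22  11 129] [ 0.49786148 -0.06402055  0.10737409] ((0.4984901249408722, -0.06863978505134583), (0.06258523464202881, 0.04879990965127945), 83.01408386230469)
row [-0.144  0.031  0.904] [ 0.    -0.001 -0.098] | tcp [ 0.452  -0.0633  0.3232] q [ 0.87  0.12 -0.91  1.9   0.1   1.17  1.22] t 6.55 F [-0.  -0.9  0.4] w 0.0852 0.0
```

View pics/w2.png

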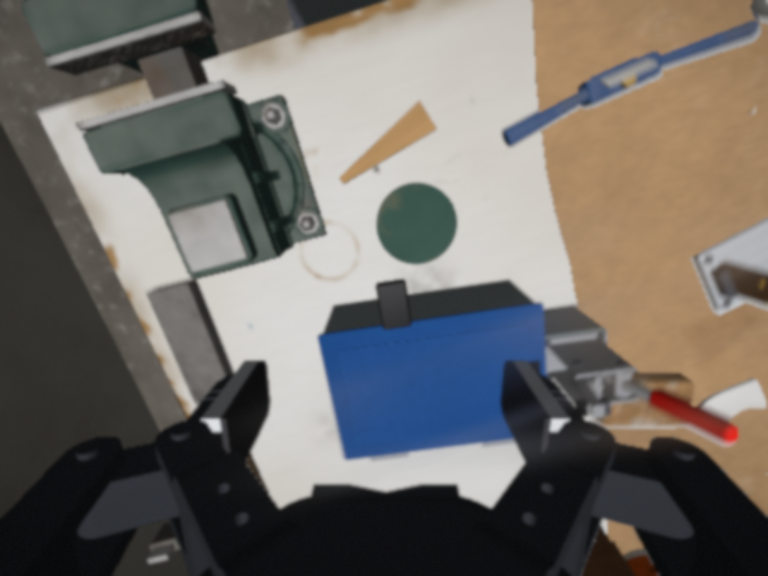

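The wrist view shows the tab at (393,303), the latch handle standing up on the right at (695,415) and the lid shut. I'll descend onto the tab and grip it.

{"method": "move_arm", "body": {
  "steps": "1 -0.156 0.027 0.4 0 0 -0.098;1 -0.156 0.027 0.6 0 0 -0.098;1 -0.156 0.027 0.8 0 0 -0.098;1 -0.156 0.027 0.89 0 0 -0.098;1 -0.156 0.027 0.89 0 0 -0.098;1 -0.156 0.027 0.89 0 0 -0.098;-1 -0.156 0.027 0.89 0 0 -0.098;-1 -0.156 0.027 0.89 0 0 -0.098;-1 -0.156 0.027 0.89 0 0 -0.098;-1 -0.156 0.027 0.89 0 0 -0.098;-1 -0.156 0.027 0.89 0 0 -0.098;-1 -0.156 0.027 0.89 0 0 -0.098"
}}

```text
time_s: 7.55
eef_pos: [0.4934, -0.0674, 0.1037]
ee_rot: [0.001, 0.057, 0.998, -0.001]
ft_force: [-2.2, -0.2, 7.9]
width: 0.0265
gripper_force: 60.7
```

{"method": "move_arm", "body": {
  "steps": "-1 -0.004 0 -0.05 0 0 0;-1 -0.013 0 -0.100 0 0 0;-1 -0.025 0 -0.15 0 0 0;-1 -0.040 0 -0.197 0 0 0;-1 -0.058 0 -0.243 0 0 0;-1 -0.081 0 -0.289 0 0 0;-1 -0.081 0 -0.289 0 0 0"
}}

```text
time_s: 8.13
eef_pos: [0.5147, -0.0699, 0.1771]
ee_rot: [0.002, 0.057, 0.998, -0.0]
ft_force: [3.7, -2.7, -4.9]
width: 0.0264
gripper_force: 59.9
```

```bash
python3 - <<'E'
from mred import *
go([.5,0,.2],YAW+np.pi/2)
c=cam("scene");save(c,"s2.png",1);red(c)
E
```

```text
row [ 0.09   0.271 -0.06 ] [-0.     0.003 -0.002] | tcp [ 0.5147 -0.0699  0.1771] q [ 0.7   0.42 -0.84  1.95  0.39  0.93  1.12] t 8.13 F [ 3.7 -2.7 -4.9] w 0.0264 59.93588447570801
red [ 15 171  11  15  97] [1.0656 0.461  0.1632] ((1.06704843044281, 0.4609910547733307), (0.02386447973549366, 0.022910771891474724), 80.0316390991211) [0.1472 0.1606 0.1848]
```

View pics/s2.png

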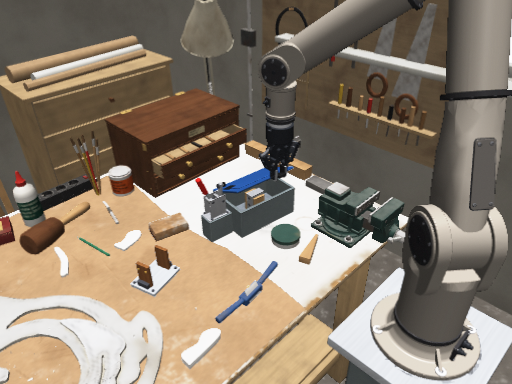

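The lid is rising with the tab and the block is visible in its cradle. Before swinging further I'll check the lamp clearance.

```bash
python3 - <<'E'
from h import *
import pickle
for n in("top","scene"):
    P=cloud(pickle.load(open(n+".pkl","rb")))
    for lo,hi in((.3,.4),(.4,.5),(.5,.6),(.6,.8)):
        q=P[(P[...,2]>lo)&(P[...,2]<hi)&(P[...,0]>.55)&(P[...,0]<1.05)&(P[...,1]>-.35)&(P[...,1]<.3)]
        if len(q): print(n,lo,len(q),q.min(0).round(2),q.max(0).round(2))
E
```

```text
top 0.4 976 [ 0.79 -0.2   0.46] [ 0.9  -0.05  0.5 ]
top 0.5 3400 [ 0.79 -0.2   0.5 ] [ 0.88 -0.05  0.6 ]
top 0.6 635 [ 0.79 -0.13  0.6 ] [ 0.82 -0.07  0.64]
scene 0.4 723 [ 0.78 -0.19  0.46] [ 0.92 -0.04  0.5 ]
scene 0.5 1484 [ 0.78 -0.18  0.5 ] [ 0.92 -0.05  0.6 ]
scene 0.6 97 [ 0.79 -0.12  0.6 ] [ 0.85 -0.06  0.61]
```

{"method": "move_arm", "body": {
  "steps": "-1 -0.027 0 -0.043 0 0 0;-1 -0.055 0 -0.084 0 0 0;-1 -0.088 0 -0.122 0 0 0;-1 -0.122 0 -0.159 0 0 0;-1 -0.160 0 -0.192 0 0 0;-1 -0.199 0 -0.224 0 0 0;-1 -0.242 0 -0.250 0 0 0;-1 -0.285 0 -0.276 0 0 0;-1 -0.331 0 -0.296 0 0 0;-1 -0.378 0 -0.315 0 0 0;-1 -0.378 0 -0.315 0 0 0"
}}

```text
time_s: 9.1
eef_pos: [0.6061, -0.0806, 0.2523]
ee_rot: [-0.001, 0.057, 0.998, -0.0]
ft_force: [-1.5, -2.7, -3.8]
width: 0.0258
gripper_force: 60.0
```

{"method": "move_arm", "body": {
  "steps": "-1 -0.049 0 -0.015 0 0 0;-1 -0.098 0 -0.025 0 0 0;-1 -0.148 0 -0.031 0 0 0;-1 -0.198 0 -0.034 0 0 0;-1 -0.248 0 -0.033 0 0 0;-1 -0.299 0 -0.029 0 0 0;-1 -0.299 0 -0.029 0 0 0;1 -0.299 0 -0.029 0 0 0;1 -0.299 0 -0.029 0 0 0;1 -0.299 0 -0.029 0 0 0;1 -0.299 0 -0.029 0 0 0;1 -0.299 0 -0.029 0 0 0"
}}

```text
time_s: 10.1
eef_pos: [0.6802, -0.0881, 0.2603]
ee_rot: [0.0, 0.056, 0.998, -0.0]
ft_force: [0.2, -0.4, 0.7]
width: 0.0632
gripper_force: 0.0
```

{"method": "move_arm", "body": {
  "steps": "1 0 0 -0.15 0 0 0;1 0 0 -0.3 0 0 0;1 0 0 -0.4 0 0 0;1 0.377 0.126 -0.4 0 0 0;1 0.377 0.126 -0.4 0 0 0;1 0.377 0.126 -0.4 0 0 0;1 0.377 0.126 -0.4 0 0 0;1 0.377 0.126 -0.4 0 0 0"
}}

```text
time_s: 10.77
eef_pos: [0.5898, -0.046, 0.3608]
ee_rot: [0.001, 0.056, 0.998, -0.001]
ft_force: [0.7, -1.2, 0.4]
width: 0.0856
gripper_force: 0.0
```

```bash
python3 - <<'E'
from mred import *
import pickle
c=cam("wrist");save(c,"w3.png");pickle.dump(c,open("w3.pkl","wb"));P=cloud(c)
m=(abs(P[...,2]-.091)<.006)&(np.hypot(P[...,0]-.59,P[...,1]+.046)<.06)
n,l,st,ce=cv2.connectedComponentsWithStats(m.astype(np.uint8))
for i in range(1,n):
    if st[i,4]>20:
        q=P[l==i];print(st[i],ce[i],q.mean(0).round(4),cv2.minAreaRect(q[:,:2].astype(np.float32)),c["image"][l==i].mean(0))
go([*C,.075],YAW+np.pi/2)
E
```

```text
[243 149  26   6 117] [255.11965812 151.12820513] [ 0.572  -0.0468  0.0865] ((0.5719900727272034, -0.04631004109978676), (0.03826355189085007, 0.00769807817414403), 80.76589965820312) [168.29059829 135.94017094  93.43589744]
[238 157  33  17 527] [253.25806452 164.76280835] [ 0.5917 -0.0519  0.0914] ((0.5925746560096741, -0.05098888278007507), (0.04954389110207558, 0.025210058316588402), 84.55787658691406) [164.81214421 166.43643264 171.20872865]
[243 176  25   5 111] [254.59459459 178.09009009] [ 0.6141 -0.0524  0.0863] ((0.6140162944793701, -0.05174735188484192), (0.03803630545735359, 0.0069689373485744), 83.34373474121094) [178.42342342 147.77477477 107.08108108]
row [0.004 0.002 1.174] [-0.001  0.001 -0.001] | tcp [ 0.5906 -0.0467  0.3604] q [ 0.63  0.37 -0.87  1.56  0.29  1.34  1.18] t 10.82 F [-0.   0.4 -0.3] w 0.0857 0.0
```

View pics/w3.png

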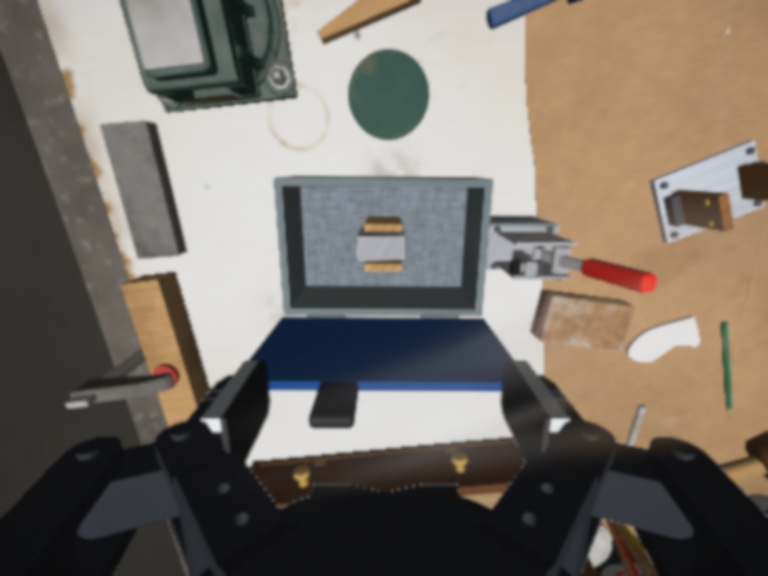

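The lid is fully back, and the block's top is at (381,247) between the two cheeks. I'll descend onto its narrow faces.

{"method": "move_arm", "body": {
  "steps": "1 -0.008 -0.013 0.15 0 0 0;1 -0.008 -0.013 0.3 0 0 0;1 -0.008 -0.013 0.45 0 0 0;1 -0.008 -0.013 0.6 0 0 0;1 -0.008 -0.013 0.75 0 0 0;1 -0.008 -0.013 0.85 0 0 0;1 -0.008 -0.013 0.95 0 0 0;1 -0.008 -0.013 0.95 0 0 0"
}}

```text
time_s: 11.48
eef_pos: [0.5894, -0.0507, 0.1168]
ee_rot: [-0.004, 0.057, 0.998, 0.0]
ft_force: [-0.3, -1.0, 0.3]
width: 0.0853
gripper_force: 0.0
```

```bash
python3 - <<'E'
from h import *
go([.5925,-.0505,.072],YAW+np.pi/2)
E
```

```text
row [-0.014  0.002  0.211] [-0.    -0.006 -0.001] | tcp [ 0.5894 -0.0507  0.1168] q [ 0.54  0.61 -0.75  1.82  0.51  0.93  1.01] t 11.48 F [-0.3 -1.   0.3] w 0.0853 0.0
```

{"method": "move_arm", "body": {
  "steps": "1 -0.005 0 0.13 0 0 0;1 -0.005 0 0.22 0 0 0;1 -0.005 0 0.22 0 0 0;-1 -0.005 0 0.22 0 0 0;-1 -0.005 0 0.22 0 0 0;-1 -0.005 0 0.22 0 0 0;-1 -0.005 0 0.22 0 0 0;-1 -0.005 0 0.22 0 0 0;-1 -0.005 0 0.22 0 0 0;-1 -0.005 0 0.22 0 0 0"
}}

```text
time_s: 12.32
eef_pos: [0.595, -0.0501, 0.07]
ee_rot: [0.002, 0.056, 0.998, -0.0]
ft_force: [-0.3, -0.8, 6.0]
width: 0.0493
gripper_force: 61.8
```

{"method": "move_arm", "body": {
  "steps": "-1 0 0 -0.06 0 0 0;-1 0 0 -0.18 0 0 0;-1 0 0 -0.32 0 0 0;-1 0 0 -0.46 0 0 0;-1 0 0 -0.56 0 0 0;-1 0.1 0 -0.56 0 0 0;-1 0.22 0 -0.56 0 0 0;-1 0.34 0 -0.56 0 0 0;-1 0.41 0 -0.56 0 0 0;-1 0.41 0 -0.56 0 0 0"
}}

```text
time_s: 13.15
eef_pos: [0.4867, -0.0378, 0.2078]
ee_rot: [-0.002, 0.055, 0.998, -0.002]
ft_force: [-0.7, 0.4, -5.5]
width: 0.0491
gripper_force: 67.2
```

```bash
python3 - <<'E'
from h import *
go([.49,.19,.1],JYAW+np.pi/2)
import pickle
P=cloud(pickle.load(open("top.pkl","rb")))
m=np.hypot(P[...,0]-.49,P[...,1]-.19)<.06; print(np.nanpercentile(P[m][:,2],[1,50,99]))
E
```

```text
row [0.086 0.909 0.461] [-0.002 -0.003 -0.242] | tcp [ 0.4867 -0.0378  0.2078] q [ 0.7   0.33 -0.89  1.98  0.32  0.98  1.12] t 13.15 F [-0.7  0.4 -5.5] w 0.0491 67.1582043170929
[0.00018963 0.00542926 0.01342541]
```

{"method": "move_arm", "body": {
  "steps": "-1 0.086 0.2 0 0 0 -0.06;-1 0.086 0.35 0 0 0 -0.12;-1 0.086 0.5 0 0 0 -0.18;-1 0.086 0.65 0 0 0 -0.242;-1 0.086 0.8 0 0 0 -0.242;-1 0.086 0.909 0 0 0 -0.242;-1 0.086 0.909 0.15 0 0 -0.242;-1 0.086 0.909 0.3 0 0 -0.242;-1 0.086 0.909 0.4 0 0 -0.242;-1 0.086 0.909 0.4 0 0 -0.242;-1 0.086 0.909 0.4 0 0 -0.242"
}}

```text
time_s: 14.07
eef_pos: [0.4952, 0.1899, 0.1077]
ee_rot: [-0.001, -0.134, 0.991, -0.0]
ft_force: [0.7, 0.5, -4.1]
width: 0.049
gripper_force: 67.1
```

```bash
python3 - <<'E'
from h import *
go([.49,.19,.062],JYAW+np.pi/2)
c=cam("scene");save(c,"s3.png",1.5)
c=cam("wrist");P=cloud(c);b=P[(P[...,2]<.03)&(abs(P[...,0]-.45)<.05)&(abs(P[...,1]-.19)<.05)];print(len(b),np.median(b[:,2]) if len(b) else 0)
E
```

```text
row [0.02  0.006 0.215] [ 0.    -0.001 -0.   ] | tcp [0.4952 0.1899 0.1077] q [ 0.2   0.58 -0.88  1.97  0.58  0.87  0.85] t 14.07 F [ 0.7  0.5 -4.1] w 0.049 67.12216973304749
12640 0.003562877725318242
```

View pics/s3.png

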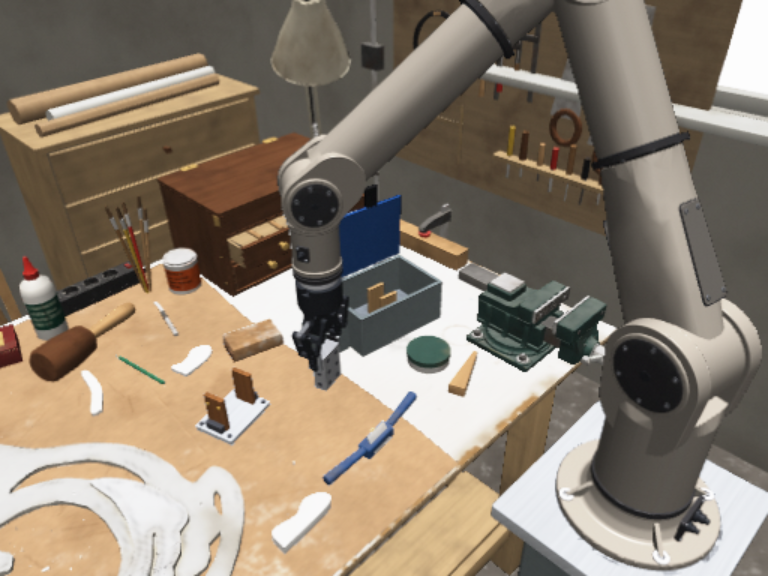

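The block hangs upright from the gripper at (327,365), above clear bench. I'll lower it.

{"method": "move_arm", "body": {
  "steps": "-1 0 0 0.08 0 0 0;-1 0 0 0.15 0 0 0;-1 0 0 0.19 0 0 0;-1 0 0 0.2 0 0 0;-1 0 0 0.205 0 0 0;-1 0 0 0.205 0 0 0"
}}

```text
time_s: 14.67
eef_pos: [0.4964, 0.1904, 0.0574]
ee_rot: [0.001, -0.133, 0.991, 0.0]
ft_force: [-0.1, 0.3, -4.0]
width: 0.0492
gripper_force: 67.1
```

{"method": "move_arm", "body": {
  "steps": "-1 0 0 0.006 0 0 0;-1 0 0 0.012 0 0 0;-1 0 0 0.015 0 0 0;-1 0 0 0.015 0 0 0"
}}

```text
time_s: 15.0
eef_pos: [0.4965, 0.1903, 0.054]
ee_rot: [0.001, -0.133, 0.991, -0.0]
ft_force: [-0.6, -2.3, 7.3]
width: 0.0489
gripper_force: 68.6
```

{"method": "move_arm", "body": {
  "steps": "1 0 0 0 0 0 0;1 0 0 0 0 0 0;1 0 0 0 0 0 0;1 0 0 0 0 0 0;1 0 0 0 0 0 0;1 0 0 -0.1 0 0 0;1 0 0 -0.25 0 0 0;1 0 0 -0.4 0 0 0;1 0 0 -0.55 0 0 0;1 0 0 -0.6 0 0 0;1 0 0 -0.6 0 0 0;1 0 0 -0.6 0 0 0"
}}

```text
time_s: 16.0
eef_pos: [0.4959, 0.1897, 0.2027]
ee_rot: [0.001, -0.133, 0.991, -0.0]
ft_force: [-0.4, -0.1, -0.8]
width: 0.0856
gripper_force: 0.0
```

```bash
cat > blk.py <<'E'
from mred import *
def blk(c,ztop,xy,r=.06):
    P=cloud(c); m=(abs(P[...,2]-ztop)<.007)&(np.hypot(P[...,0]-xy[0],P[...,1]-xy[1])<r)
    n,l,st,ce=cv2.connectedComponentsWithStats(m.astype(np.uint8)); i=1+st[1:,4].argmax()
    q=P[l==i];print("blk",st[i],q.mean(0).round(4),cv2.minAreaRect(q[:,:2].astype(np.float32)),np.percentile(q[:,2],[5,50,95]))
E
python3 - <<'E'
from blk import *
c=cam("wrist");save(c,"w4.png");blk(c,.075,(.496,.19))
go([.496,.19,.056],JYAW)
E
```

```text
blk [ 232  174   49   26 1208] [0.4933 0.1885 0.0751] ((0.4945385456085205, 0.18850132822990417), (0.025591598823666573, 0.04947073012590408), 16.382631301879883) [0.07329288 0.07535454 0.07647699]
row [-0.004  0.002  0.615] [-0.001 -0.     0.999] | tcp [0.4952 0.1893 0.2016] q [ 0.29  0.46 -0.98  1.89  0.44  1.03  0.96] t 16.05 F [-0.3 -0.3 -0.1] w 0.0854 0.0
```

View pics/w4.png

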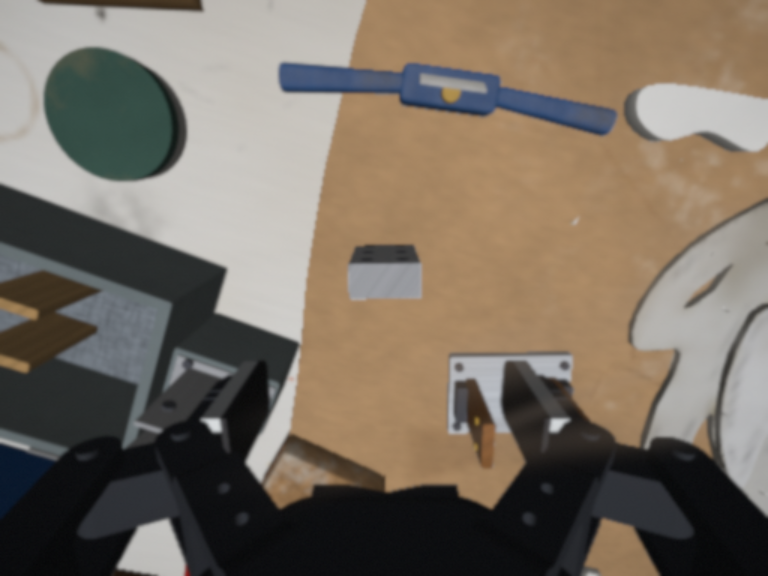

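The block stands alone on bare wood, top face at (385,280). I'll turn the tool a quarter turn above it.

{"method": "move_arm", "body": {
  "steps": "1 0 0 0 0 0 1;1 0 0 0 0 0 1;1 0 0 0 0 0 1;1 0 0 0 0 0 1;1 0 0 0 0 0 1;1 0 0 0 0 0 1;1 0 0 0 0 0 1;1 0 0 0 0 0 1;1 0 0 0 0 0 1;1 0 0 0 0 0 1;1 0 0 0 0 0 1;1 0 0 0 0 0 1"
}}

```text
time_s: 17.05
eef_pos: [0.4945, 0.1892, 0.2003]
ee_rot: [-0.001, 0.58, 0.814, -0.002]
ft_force: [0.1, -0.6, -0.1]
width: 0.085
gripper_force: 0.0
```

{"method": "move_arm", "body": {
  "steps": "1 0 0 0.05 0 0 0;1 0 0 0.05 0 0 0;1 0 0 0.05 0 0 0"
}}

```text
time_s: 17.3
eef_pos: [0.4943, 0.1893, 0.1879]
ee_rot: [-0.001, 0.576, 0.817, -0.002]
ft_force: [0.5, -0.3, -0.1]
width: 0.0854
gripper_force: 0.0
```

```bash
python3 - <<'E'
from blk import *
c=cam("wrist");blk(c,.075,(.496,.19))
go([.4945,.189,.056],JYAW)
E
```

```text
blk [ 244  167   28   51 1289] [0.4939 0.1905 0.0754] ((0.49434733390808105, 0.18908843398094177), (0.024931734427809715, 0.05025450140237808), 16.37149429321289) [0.07416549 0.07553069 0.07662382]
row [-0.002 -0.     0.563] [-0.002 -0.     0.046] | tcp [0.4948 0.1896 0.1886] q [ 0.05  0.37 -0.65  1.92  0.28  0.94 -0.39] t 17.35 F [ 0.3 -0.   0.6] w 0.0855 0.0
```

{"method": "move_arm", "body": {
  "steps": "1 -0.002 0 0.12 0 0 0.042;1 -0.002 0 0.25 0 0 0.042;1 -0.002 0 0.38 0 0 0.042;1 -0.002 0 0.5 0 0 0.042;1 -0.002 0 0.56 0 0 0.042;1 -0.002 0 0.56 0 0 0.042;-1 -0.002 0 0.56 0 0 0.042;-1 -0.002 0 0.56 0 0 0.042;-1 -0.002 0 0.56 0 0 0.042;-1 -0.002 0 0.56 0 0 0.042;-1 -0.002 0 0.56 0 0 0.042;-1 -0.002 0 0.56 0 0 0.042"
}}

```text
time_s: 18.35
eef_pos: [0.4963, 0.1896, 0.0511]
ee_rot: [0.001, 0.605, 0.797, 0.001]
ft_force: [-1.3, -1.0, 6.9]
width: 0.0244
gripper_force: 58.5
```

{"method": "move_arm", "body": {
  "steps": "-1 0 0 0 0 0 0;-1 0 0 0 0 0 0;-1 0 0 -0.06 0 0 0;-1 0 0 -0.2 0 0 0;-1 0 0 -0.35 0 0 0;-1 0 0 -0.5 0 0 0;-1 0 0 -0.56 0 0 0;-1 0 0 -0.56 0 0 0;-1 0 0 -0.56 0 0 0"
}}

```text
time_s: 19.1
eef_pos: [0.4956, 0.189, 0.19]
ee_rot: [0.0, 0.605, 0.797, 0.0]
ft_force: [-1.2, -0.5, -5.1]
width: 0.0242
gripper_force: 60.4
```

```bash
cat > jig.py <<'E'
from blk import *
def jig(c):
    P=cloud(c); a=(P[...,0]>.5)&(P[...,0]<.68)&(P[...,1]>.23)&(P[...,1]<.43); S=cv2.cvtColor(c["image"],cv2.COLOR_RGB2HSV)[...,1]
    for nm,m in(("plate",(abs(P[...,2]-.012)<.007)&(S<70)),("cheek",(abs(P[...,2]-.082)<.006))):
        n,l,st,ce=cv2.connectedComponentsWithStats((m&a).astype(np.uint8))
        for i in range(1,n):
            if st[i,4]>60:
                q=P[l==i];print(nm,st[i],q.mean(0).round(4),cv2.minAreaRect(q[:,:2].astype(np.float32)))
E
python3 - <<'E'
from jig import *
jig(cam("wrist")); print(); jig(cam("top")); print(); jig(cam("scene"))
go([*J,.056],JYAW)
E
```

```text
plate [ 333   14   87  114 6430] [0.5822 0.332  0.0123] ((0.5873422622680664, 0.3320962190628052), (0.08146555721759796, 0.11032991111278534), 15.837296485900879)
cheek [391   1  57  20 897] [0.5761 0.366  0.0816] ((0.577004611492157, 0.3667934238910675), (0.040754616260528564, 0.010610911063849926), 17.072832107543945)
cheek [379 102  51  12 587] [0.5962 0.2981 0.0819] ((0.5970819592475891, 0.298351913690567), (0.04004596173763275, 0.009069347754120827), 15.27313232421875)

plate [129 173  42  30 562] [0.5951 0.3247 0.013 ] ((0.5887657403945923, 0.32934582233428955), (0.08110459893941879, 0.10993880778551102), 15.994576454162598)
cheek [126 186   8  14  64] [0.5784 0.3633 0.0821] ((0.5779165029525757, 0.36452731490135193), (0.04015425220131874, 0.01147319097071886), 18.436738967895508)

plate [130 259  51  37 663] [0.5754 0.3353 0.0131] ((0.5870198607444763, 0.3344172239303589), (0.08741256594657898, 0.11154431849718094), 17.80461883544922)
cheek [135 261  15   9  73] [0.5756 0.3692 0.0816] ((0.5784996151924133, 0.3682340979576111), (0.04329221695661545, 0.013075482100248337), 14.081814765930176)
row [0.448 0.516 0.557] [-0.003  0.     0.002] | tcp [0.4944 0.1885 0.1878] q [ 0.04  0.37 -0.64  1.92  0.27  0.94 -0.46] t 19.25 F [ 0.2 -0.9 -3.8] w 0.0241 60.37386417388916
```

{"method": "move_arm", "body": {
  "steps": "-1 0.1 0.11 0 0 0 0;-1 0.2 0.22 0 0 0 0;-1 0.3 0.34 0 0 0 0;-1 0.4 0.45 0 0 0 0;-1 0.453 0.513 0 0 0 0;-1 0.453 0.513 0 0 0 0;-1 0.453 0.513 0.05 0 0 0;-1 0.453 0.513 0.1 0 0 0;-1 0.453 0.513 0.1 0 0 0;-1 0.453 0.513 0.1 0 0 0"
}}

```text
time_s: 20.08
eef_pos: [0.5876, 0.3306, 0.1625]
ee_rot: [-0.0, 0.605, 0.796, -0.003]
ft_force: [0.6, 1.3, -4.9]
width: 0.0244
gripper_force: 60.7
```

```bash
python3 - <<'E'
from jig import *
go([.5872,.3323,.071],radians(15.8))
c=cam("wrist");jig(c);blk(c,.112,(.587,.332),.05);save(c,"w5.png")
E
```

```text
row [0.008 0.002 0.398] [-0.003  0.001 -0.003] | tcp [0.5876 0.3306 0.1625] q [-0.21  0.62 -0.59  1.59  0.38  1.05 -0.63] t 20.08 F [ 0.6  1.3 -4.9] w 0.0244 60.65062880516052
plate [196  64  17  15 174] [0.506  0.4244 0.0096] ((0.5067470073699951, 0.42334121465682983), (0.013251779600977898, 0.01345105655491352), 89.89871215820312)
plate [ 219  129   77   98 3958] [0.5861 0.342  0.0126] ((0.5873552560806274, 0.3327576518058777), (0.08019707351922989, 0.1095387265086174), 16.49380111694336)
cheek [233 152  49  14 631] [0.5772 0.3678 0.0821] ((0.5771153569221497, 0.36732593178749084), (0.03921923413872719, 0.010056501254439354), 16.395137786865234)
blk [238 186  35   3  64] [0.5796 0.3539 0.1165] ((0.5796933174133301, 0.3538067638874054), (0.024207893759012222, 0.0012236993061378598), 14.804814338684082) [0.11381688 0.11605259 0.1186399 ]
```

View pics/w5.png

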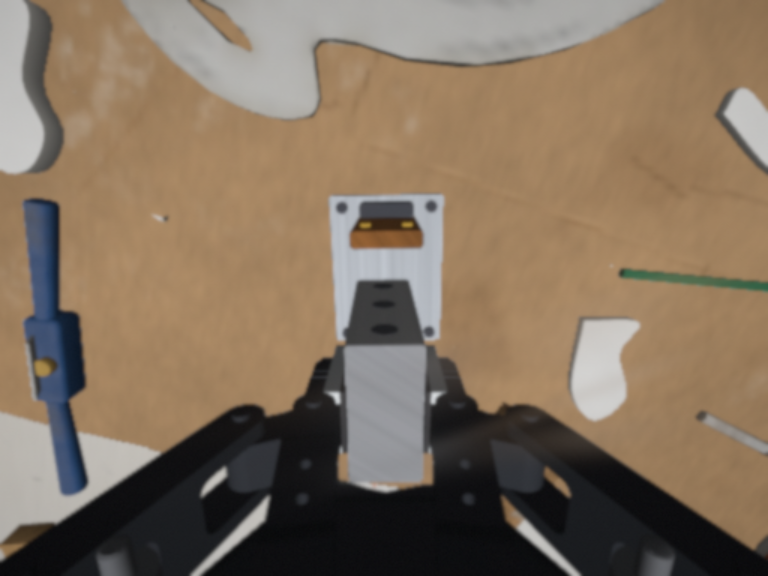

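The block is in line with the plate and the far cheek at (386,235), so I'll lower it.

{"method": "move_arm", "body": {
  "steps": "-1 0.009 0 0 0 0 0;-1 0.009 0 0.06 0 0 0;-1 0.009 0 0.13 0 0 0;-1 0.009 0 0.2 0 0 0;-1 0.009 0 0.27 0 0 0;-1 0.009 0 0.34 0 0 0;-1 0.009 0 0.37 0 0 0;-1 0.009 0 0.38 0 0 0;-1 0.009 0 0.38 0 0 0"
}}

```text
time_s: 20.88
eef_pos: [0.588, 0.3352, 0.0695]
ee_rot: [-0.0, 0.604, 0.797, -0.0]
ft_force: [0.1, 0.1, -3.9]
width: 0.024
gripper_force: 60.7
```

{"method": "move_arm", "body": {
  "steps": "-1 -0.008 0 0.01 0 0 0;-1 -0.008 0 0.02 0 0 0;-1 -0.008 0 0.026 0 0 0;-1 -0.008 0 0.03 0 0 0;-1 -0.008 0 0.03 0 0 0"
}}

```text
time_s: 21.3
eef_pos: [0.5891, 0.3333, 0.0633]
ee_rot: [0.0, 0.605, 0.797, 0.0]
ft_force: [-0.7, -1.1, -0.8]
width: 0.0241
gripper_force: 61.3
```

{"method": "move_arm", "body": {
  "steps": "-1 0 0 0.006 0 0 0;-1 0 0 0.006 0 0 0"
}}

```text
time_s: 21.47
eef_pos: [0.5892, 0.3334, 0.0632]
ee_rot: [0.001, 0.605, 0.797, 0.0]
ft_force: [-4.0, -3.7, 10.2]
width: 0.0241
gripper_force: 62.8
```

Firm contact with the plate. I'll release, rise and check.

{"method": "move_arm", "body": {
  "steps": "1 0 0 0 0 0 0;1 0 0 0 0 0 0;1 0 0 0 0 0 0;1 0 0 0 0 0 0;1 0 0 0 0 0 0;1 0 0 -0.1 0 0 0;1 0 0 -0.25 0 0 0;1 0 0 -0.4 0 0 0;1 0 0 -0.55 0 0 0;1 0 0 -0.7 0 0 0;1 0 0 -0.7 0 0 0;1 0 0 -0.7 0 0 0"
}}

```text
time_s: 22.47
eef_pos: [0.5899, 0.3345, 0.2392]
ee_rot: [0.001, 0.605, 0.797, 0.003]
ft_force: [0.7, -0.5, -0.7]
width: 0.0854
gripper_force: 0.0
```

```bash
python3 - <<'E'
from jig import *
c=cam("wrist");jig(c);blk(c,.087,(.587,.332),.028)
c=cam("scene");save(c,"s4.png");P=cloud(c);H=cv2.cvtColor(c["image"],cv2.COLOR_RGB2HSV)
m=(H[...,0]>105)&(H[...,0]<125)&(H[...,1]>150)&(P[...,0]>.6);q=P[m];print("lid z",np.nanmax(q[:,2]),np.nanmin(q,0),np.nanmax(q,0))
print(manip.get_obs()["ft_force"])
E
```

```text
plate [205  78  14  12 108] [0.506  0.424  0.0098] ((0.5066232085227966, 0.4229552149772644), (0.01394511479884386, 0.012970906682312489), 89.74077606201172)
plate [ 223  129   61   79 2492] [0.586  0.3371 0.0127] ((0.587152361869812, 0.33278173208236694), (0.08000800013542175, 0.10926105827093124), 16.37259864807129)
cheek [235 146  37  10 356] [0.5768 0.3674 0.0822] ((0.5773331522941589, 0.3672349154949188), (0.0395163968205452, 0.010112897492945194), 15.768661499023438)
cheek [243 160  23  45 732] [0.5875 0.3351 0.0869] ((0.587711751461029, 0.33342623710632324), (0.024803627282381058, 0.049302637577056885), 16.023548126220703)
cheek [237 207  35  10 321] [0.5972 0.2992 0.0818] ((0.5975342988967896, 0.29827260971069336), (0.03992699086666107, 0.010552385821938515), 15.952446937561035)
blk [243 161  23  44 996] [0.5877 0.3344 0.0875] ((0.5877845883369446, 0.3333682119846344), (0.02482949011027813, 0.04911039024591446), 15.850448608398438) [0.08614081 0.08757672 0.08877152]
lid z 0.24791010989996964 [ 0.64374405 -0.15902408  0.10425501] [0.68020769 0.05169573 0.24791011]
[-0.7755053   0.38324373 -1.32708439]
```

View pics/s4.png

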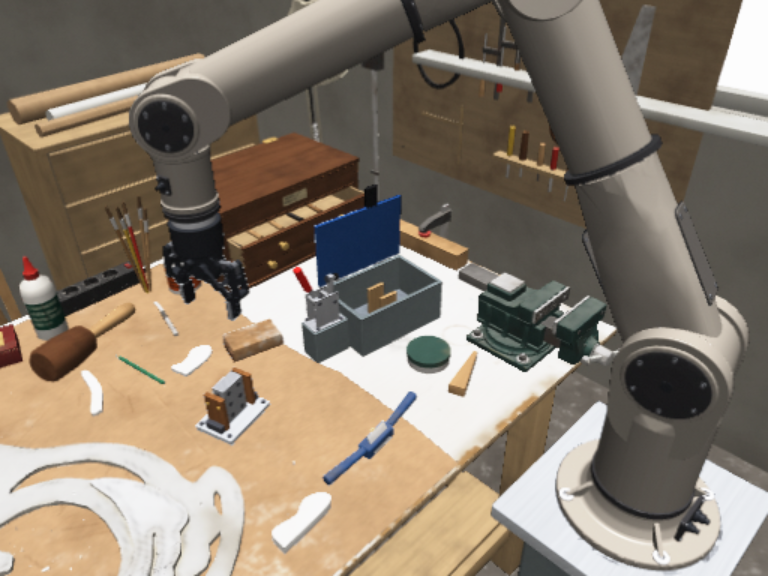

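The block stands between the cheeks at (230,392), and the latch and lid are open. I'll fit a plane to the lid to check its angle before handing in.

```bash
python3 - <<'E'
from h import *
c=cam("scene");P=cloud(c);H=cv2.cvtColor(c["image"],cv2.COLOR_RGB2HSV)
m=(H[...,0]>105)&(H[...,0]<125)&(H[...,1]>150)&(P[...,0]>.6)&(P[...,2]>.12);m=cv2.erode(m.astype(np.uint8),np.ones((5,5)))>0
q=P[m];n=np.linalg.svd(q-q.mean(0))[2][2];n*=-np.sign(n[0]);print(len(q),n,"lid angle",np.pi/2+np.arcsin(-n[2]), np.pi/2-np.arcsin(-n[2]))
E
```

```text
1363 [-0.9924081   0.11597324 -0.04094351] lid angle 1.611751285380196 1.529841368209597
```

The fit gives a lid angle of about 1.53, barely past the threshold, so I'll push the lid right back with closed fingers.

{"method": "move_arm", "body": {
  "steps": "-1 0 0 -0.16 0 0 0;-1 0 0 -0.32 0 0 0;-1 0 0 -0.48 0 0 0;-1 -0.15 -0.04 -0.48 0 0 0;-1 -0.3 -0.08 -0.48 0 0 0;-1 -0.45 -0.12 -0.48 0 0 0;-1 -0.6 -0.16 -0.48 0 0 0;-1 -0.75 -0.2 -0.48 0 0 0;-1 -0.75 -0.2 -0.48 0 0 0"
}}

```text
time_s: 23.37
eef_pos: [0.5923, 0.1282, 0.3537]
ee_rot: [0.001, 0.61, 0.793, -0.004]
ft_force: [0.8, -1.1, -1.5]
width: 0.0001
gripper_force: 0.0
```

```bash
python3 - <<'E'
from h import *
print(case(0,.045));go([*case(-.005,.045),.24],radians(15.4))
go([*case(-.005,.045),.24],YAW)
E
```

```text
[ 0.5950161  -0.00168044]
row [-0.495 -0.14   0.49 ] [-0.003  0.004 -0.006] | tcp [0.5923 0.1282 0.3537] q [ 0.14  0.34 -0.61  1.55  0.2   1.32 -0.23] t 23.37 F [ 0.8 -1.1 -1.5] w 0.0001 0.0
row [-0.495 -0.14   0.49 ] [-0.002  0.004  0.237] | tcp [0.5923 0.1282 0.3537] q [ 0.14  0.34 -0.61  1.55  0.2   1.32 -0.23] t 23.37 F [ 0.8 -1.1 -1.5] w 0.0001 0.0
```

{"method": "move_arm", "body": {
  "steps": "-1 -0.15 -0.04 0 0 0 0.06;-1 -0.3 -0.08 0 0 0 0.12;-1 -0.45 -0.13 0 0 0 0.18;-1 -0.495 -0.14 0 0 0 0.237;-1 -0.495 -0.14 0.12 0 0 0.237;-1 -0.495 -0.14 0.26 0 0 0.237;-1 -0.495 -0.14 0.4 0 0 0.237;-1 -0.495 -0.14 0.49 0 0 0.237;-1 -0.495 -0.14 0.49 0 0 0.237"
}}

```text
time_s: 24.12
eef_pos: [0.5866, 0.01, 0.2266]
ee_rot: [-0.004, 0.741, 0.671, -0.005]
ft_force: [-0.9, -0.6, -0.5]
width: -0.0
gripper_force: 0.0
```

{"method": "move_arm", "body": {
  "steps": "-1 0 0.05 0 0 0 0;-1 0 0.1 0 0 0 0;-1 0 0.15 0 0 0 0;-1 0 0.2 0 0 0 0;-1 0 0.24 0 0 0 0;-1 0 0.28 0 0 0 0;-1 0 0.28 0 0 0 0"
}}

```text
time_s: 24.7
eef_pos: [0.6619, 0.0035, 0.2338]
ee_rot: [0.0, 0.742, 0.671, 0.0]
ft_force: [0.5, -0.2, 0.9]
width: -0.0002
gripper_force: 0.0
```

{"method": "move_arm", "body": {
  "steps": "-1 0 0.05 0 0 0 0;-1 0 0.05 0 0 0 0;-1 0 -0.1 0 0 0 0;-1 0 -0.2 0 0 0 0;-1 0 -0.25 -0.1 0 0 0;-1 0 -0.25 -0.25 0 0 0;-1 0 -0.25 -0.4 0 0 0;-1 0 -0.25 -0.5 0 0 0;-1 0 -0.25 -0.5 0 0 0"
}}

```text
time_s: 25.45
eef_pos: [0.5998, 0.011, 0.3655]
ee_rot: [0.003, 0.741, 0.671, 0.004]
ft_force: [0.3, 0.1, -0.3]
width: -0.0001
gripper_force: 0.0
```

```bash
python3 - <<'E'
from h import *
c=cam("scene");save(c,"s5.png",1);P=cloud(c);H=cv2.cvtColor(c["image"],cv2.COLOR_RGB2HSV)
m=(H[...,0]>105)&(H[...,0]<125)&(H[...,1]>150)&(P[...,0]>.6)&(P[...,2]>.12);m=cv2.erode(m.astype(np.uint8),np.ones((5,5)))>0
q=P[m];n=np.linalg.svd(q-q.mean(0))[2][2];n*=-np.sign(n[0]);print(len(q),n,"lid angle",np.arccos(-n[2]))
o=manip.get_obs();print(o["ft_force"],o["eef_pos"])
E
```

```text
1512 [-0.98380735  0.11359257  0.13863561] lid angle 1.7098799182640223
[ 0.5067434  -0.86567626 -0.28338542] [0.59886876 0.01063853 0.36235624]
```

View pics/s5.png

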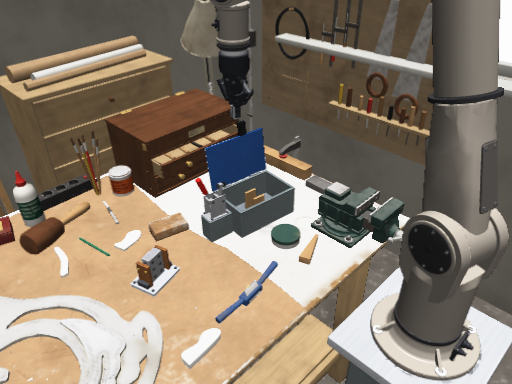

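The lid is now at 1.71. One more push of about 25 mm should bring it to its stop.

{"method": "move_arm", "body": {
  "steps": "-1 0 0 0.15 0 0 0;-1 0 0 0.3 0 0 0;-1 0 0 0.42 0 0 0;-1 0 0 0.52 0 0 0;-1 0 0.1 0.52 0 0 0;-1 0 0.2 0.52 0 0 0;-1 0 0.28 0.52 0 0 0;-1 0 0.32 0.52 0 0 0;-1 0 0.36 0.52 0 0 0;-1 0 0.385 0.52 0 0 0;-1 0 0.385 0.52 0 0 0"
}}

```text
time_s: 26.42
eef_pos: [0.6938, 0.0002, 0.2272]
ee_rot: [-0.001, 0.742, 0.671, -0.001]
ft_force: [-0.7, 0.2, 0.5]
width: 0.0003
gripper_force: 0.0
```

{"method": "move_arm", "body": {
  "steps": "-1 0 -0.1 0 0 0 0;-1 0 -0.2 0 0 0 0;-1 0 -0.35 -0.1 0 0 0;-1 0 -0.385 -0.25 0 0 0;-1 0 -0.385 -0.4 0 0 0;-1 0 -0.385 -0.5 0 0 0;-1 0 -0.385 -0.5 0 0 0;-1 0 -0.385 -0.5 0 0 0"
}}

```text
time_s: 27.08
eef_pos: [0.5979, 0.0102, 0.3551]
ee_rot: [0.001, 0.741, 0.671, 0.001]
ft_force: [1.1, 0.3, -0.3]
width: -0.0002
gripper_force: 0.0
```

```bash
python3 - <<'E'
from h import *
c=cam("scene");P=cloud(c);H=cv2.cvtColor(c["image"],cv2.COLOR_RGB2HSV)
m=(H[...,0]>105)&(H[...,0]<125)&(H[...,1]>150)&(P[...,0]>.6)&(P[...,2]>.12);m=cv2.erode(m.astype(np.uint8),np.ones((5,5)))>0
q=P[m];n=np.linalg.svd(q-q.mean(0))[2][2];n*=-np.sign(n[0]);print("lid angle",np.arccos(-n[2]),manip.get_obs()["ft_force"])
print(ticket.job_done())
E
```

```text
lid angle 1.867515970812966 [-0.10019067  0.17977014 -0.48454646]
the job is handed in; nothing more can be done
None
```

I handed the job in at about 27 s of the 72 s limit: the latch is open, the lid is back near its stop (about 1.87 rad measured), the block stands released in the jig within about 2 mm of centre, and the bystanders look undisturbed; no verdict came back.

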